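# Fit the range modules and set the dial of a bench tester

### The job

Get the bench console ready for testing: lift its clear hood open until it rests back on its stop, then plug every coloured module standing on the bench fully home into the socket framed in its own colour. Last, with the modules in, turn the black dial until its white pointer stands at the red index mark (do not turn the ring that carries the mark); leave the hood open and the other things on the bench where they are.

Things in the scene. Friction and masses are not known exactly. Their poses are not given: they have to be found in the camera images.
- console: White bench console, a fixed block 190 (x) x 300 (y) x 50 mm with a blue foot; origin at the centre of its underside, x towards its hinge side (away from the robot), z up. Its flat top face, 50 mm above the bench, carries four sockets (+y end) and a dial (-y end), under a clear hood.
- hood (a joint): Angle (rad) of the clear hood (190 x 300 x 63 mm, 0.35 kg) hinged along the console's far (+x) top edge, axis along the console's y: 0 shut, 1.9 resting on its open stop. Opening carries its front up and away from the robot. The hinge is free: let go below about 1.1 rad it falls shut, past 1.3 rad it falls open onto its stop and stays.
- hood_handle (a point): Middle of the hood's black bar handle: a round bar 12 mm thick, 100 mm long along the console's y, standing 45 mm out (bar centre) from the hood's front face on a post at each end, so that fingers fit over it from above. With the hood shut it is 235 mm towards the robot from the hinge line and 55 mm above it; it swings up on a 241 mm radius.
- hood_hinge (a point): Middle of the hood's hinge line, on the console's far top edge, 51 mm above the bench.
- dial (a joint): Angle (rad) of the black dial knob, 0 to 3.4, growing clockwise seen from above; it turns against light friction (0.05 N m) and stays where left. At 0 its white pointer points along the console's -x. The pointer stands at the red mark when this equals joint index_ring.
- dial_grip (a point): Point on the dial's vertical axis at the height to grip, 41 mm above the console's top face. The grip is an upright bar 49 mm long x 14 mm thick x 32 mm high (its top 8 mm above this point) that lies along the pointer's direction, so at dial angle q it lies at console yaw - q.
- dial_pointer (a point): Point 46 mm from the dial's axis in the direction of its white pointer (8 mm above the console's top face); it coincides with index_mark when the dial is set.
- index_ring (a joint): Angle (rad, clockwise from above, 0 = console's -x) of the red mark on the flat aluminium ring (108 mm across, 4 mm high) around the dial. The ring is set stiffly beforehand, differently from day to day, and must not be turned.
- index_mark (a point): The red index mark on the ring, 46 mm from the dial's axis.
- mod_red: Loose plug-in module, red (may be absent), 0.15 kg: a rectangular block 60 (x) x 50 (y) x 34 mm high with a white band, and on top a black grip fin 50 (x) x 18 (y) mm from 34 to 68 mm height; the lower 22 mm is the plug, its foot chamfered 2.5 mm. Origin: centre of its underside, z up; starts upright. Same when half-turned about z.
- socket_red (a point): Mouth centre of the socket framed in red, in the console's top face; axes parallel to the console's. A rectangular hole 63 (x) x 53 (y) mm, 22 mm deep; a module fully home stands on its floor, its origin 22 mm below this point, its length along the console's x.
- mod_yellow: Loose plug-in module, yellow (may be absent), 0.15 kg: a rectangular block 60 (x) x 50 (y) x 34 mm high with a white band, and on top a black grip fin 50 (x) x 18 (y) mm from 34 to 68 mm height; the lower 22 mm is the plug, its foot chamfered 2.5 mm. Origin: centre of its underside, z up; starts upright. Same when half-turned about z.
- socket_yellow (a point): Mouth centre of the socket framed in yellow, in the console's top face; axes parallel to the console's. A rectangular hole 63 (x) x 53 (y) mm, 22 mm deep; a module fully home stands on its floor, its origin 22 mm below this point, its length along the console's x.
- mod_green: Loose plug-in module, green (may be absent), 0.15 kg: a rectangular block 60 (x) x 50 (y) x 34 mm high with a white band, and on top a black grip fin 50 (x) x 18 (y) mm from 34 to 68 mm height; the lower 22 mm is the plug, its foot chamfered 2.5 mm. Origin: centre of its underside, z up; starts upright. Same when half-turned about z.
- socket_green (a point): Mouth centre of the socket framed in green, in the console's top face; axes parallel to the console's. A rectangular hole 63 (x) x 53 (y) mm, 22 mm deep; a module fully home stands on its floor, its origin 22 mm below this point, its length along the console's x.
- mod_blue: Loose plug-in module, blue (may be absent), 0.15 kg: a rectangular block 60 (x) x 50 (y) x 34 mm high with a white band, and on top a black grip fin 50 (x) x 18 (y) mm from 34 to 68 mm height; the lower 22 mm is the plug, its foot chamfered 2.5 mm. Origin: centre of its underside, z up; starts upright. Same when half-turned about z.
- socket_blue (a point): Mouth centre of the socket framed in blue, in the console's top face; axes parallel to the console's. A rectangular hole 63 (x) x 53 (y) mm, 22 mm deep; a module fully home stands on its floor, its origin 22 mm below this point, its length along the console's x.
- tape: Bystander: yellow tape roll, 100 mm across, 48 mm high; not part of the job. Origin: centre of its underside.
- weight: Bystander: brass weight, 36 mm across, 35 mm high; not part of the job. Origin: centre of its underside.
- jar: Bystander: glass jar, 64 mm across, 75 mm high; not part of the job. Origin: centre of its underside.
- labels: Bystander: cardboard label box 70 x 110 x 30 mm; not part of the job. Origin: centre of its underside.
- screwdriver: Bystander: red screwdriver 200 mm long lying flat; not part of the job. Origin: under its middle, 13 mm below its axis, at bench height.
- cup: Bystander: white cup, 72 mm across, 80 mm high; not part of the job. Origin: centre of its underside.
- eraser: Bystander: green block eraser 60 x 35 x 20 mm; not part of the job. Origin: centre of its underside.

How it is judged:
By the outcome, as a careful person would: the job done as asked, in the order asked, and still so for the second after the job is handed in, with the robot touching nothing.
Of mod_red, mod_yellow, mod_green, mod_blue only 3 to 4 are there at a start; the rules pass over those that are not, and their reading is None.
At some moment in a run one of mod_red, mod_yellow, mod_green, mod_blue may be knocked a few centimetres aside while the robot is not near it.
It also fails if it takes over 208 s, if anything falls off the work surface, if the arm or the gripper's body presses on something with over 40 N, if the wrist force passes 120 N, or if a joint passes its speed limit or range.

### The arm

A 6-joint arm with a two-finger parallel gripper is mounted at the origin on the work surface. World frame = base frame: x ahead of the robot, y to its left, z up, the work surface at z = 0. Lengths are in m, angles in rad, forces in N, time in s.
With the tool pointing down it reaches from about 0.35 to 0.8 m from the base axis. Payload 7.3 kg.
Tool frame: the origin (TCP) lies between the finger pads; the fingertips stand 25 mm ahead of it and the grasp point (between the pads) lies 6 mm ahead of it (r.tip_extent is the distance from the TCP to the fingertips, in m); z points along the fingers, y is the line along which they close (so a half turn about z gives the same grasp; the last joint's range is limited). The gripper opens to 85 mm and grips with 20 to 120 N. Pads are 22 mm wide; open, the fingers measure 114 mm over their backs; the gripper's body (76 mm by 85 mm) begins 54 mm behind the grasp point. The pads swing forward as they close: fully open they stand 13 mm farther back than shut.
Start: joints at [-1.354, 0.342, 1.524, -0, 1.275, -0.146], TCP at [0.186, -0.491, 0.256] pointing down, gripper open.
Joint ranges: [-2.53, 2.53], [-0.77, 2.02], [0.04, 2.7], [-1, 4.14], [0.28, 2.66], [-3.11, 3.11]. Speed limits (rad/s): [2.57, 2.57, 3.14, 3.14, 3.14, 3.14].

### API

Orientations are given as a unit quaternion [x, y, z, w].
In Python, from workcell import r, command_gripper, optics gives the robot as it stands. The module is installed in compiled form; this text tells all that it offers. Calls block until the motion is done:
- r.reach(position, orientation): joint-space move of the TCP to a pose.
- r.move_straight(position, orientation=None, speed=0.15, max_force=None): straight line of the TCP; orientation=None keeps the orientation; speed is the mean speed in m/s. With max_force (N) it stops when the force on the tool has changed by that much, and returns True; else False.
- r.movej(angles): joint-space move.
- command_gripper(opening, force=None): finger opening in m; force is the grip in N (None keeps the last); returns when the fingers have stopped.
- r.hold(seconds).
- r.solve_ik(position, orientation): joint angles nearest the present ones, or None.
- r.read_state(): the state.
- optics.get_image(name): name is "side" or "top" or "wrist"; returns (picture, depth): 384x512x3 uint8, red, green, blue; 384x512 float32, m along the optical axis (not along the pixel's ray), 0 where there is no reading.
- optics.camera_model(name): a dict with "K" (3x3 intrinsics, pixels), "R" (3x3) and "t" (3): a world point X has camera coordinates R X + t; the wrist camera has in their place "tool_from_camera" (4x4, takes a point from camera to tool coordinates, whose origin is the TCP and whose axes are the flange's). Camera axes: x right, y down, z forward; pixel columns grow to the right and rows downward; lengths in m; the calibration is good to about 2 mm. The wrist camera is an equidistant fisheye: a pixel r from the principal point sees the ray r / f radians off the axis. A picture is of the moment at which its call begins: read the wrist's pose just before it. camera_model takes no time and is no camera call.
A pose or a line that the arm cannot do raises r.PlanningError and nothing moves.
- r.finish_job(): hands the job in; it is judged then, once.
The state is a dict: "time_s": time; "joint_positions": joint angles; "dq": joint speeds; "tau": joint torques, N m; "eef_pos": TCP position; "eef_rot": TCP orientation; "contact_force": force on the tool from outside, world axes, zero at the start; "torque": the same for the moment, N m; "grip_width": finger opening in m; "grip_force": force on a finger pad.
Only numpy, scipy, OpenCV 4.12 (cv2) and the standard library are available. Lean on these libraries where they do the work, as an engineer would, in place of code of your own. Each camera call takes 0.05 s, during which the arm holds its last target. There are 200 camera calls.

## Working session

There is one attempt and no reset: what is moved stays moved. The work goes in short steps, each a Python script; the robot and the scene stay as the last script left them, time stands still between calls to the robot, and variables do not carry over. Pictures are saved under pics/ and viewed, at most 14 in all, crops included, and the job is handed in when it is done.

```bash
mkdir -p pics; cat > h.py <<'E'
import numpy as np,cv2
from workcell import r,command_gripper,optics
from scipy.spatial.transform import Rotation as Ro
def cloud(name):
    s=r.read_state(); im,d=optics.get_image(name); m=optics.camera_model(name); K=m["K"]
    v,u=np.mgrid[:384,:512]
    if "R" in m:
        P=np.stack([(u-K[0][2])/K[0][0]*d,(v-K[1][2])/K[1][1]*d,d],-1)
        W=(P-m["t"])@np.array(m["R"])
    else:
        a=(u-K[0][2])/K[0][0]; b=(v-K[1][2])/K[1][1]; th=np.hypot(a,b)+1e-9
        k=np.tan(th)/th
        P=np.stack([a*k*d,b*k*d,d],-1); T=np.array(m["tool_from_camera"])
        P=P@T[:3,:3].T+T[:3,3]
        W=P@Ro.from_quat(s["eef_rot"]).as_matrix().T+s["eef_pos"]
    W[d<=0]=np.nan
    return im,d,W
def save(im,n,crop=None,f=1):
    if crop: im=im[crop[1]:crop[3],crop[0]:crop[2]]
    cv2.imwrite(f"pics/{n}.png",cv2.resize(im[...,::-1],None,fx=f,fy=f,interpolation=cv2.INTER_CUBIC))
def down(yaw): # tool z down, tool y (closing) axis at world yaw
    y=np.array([np.cos(yaw),np.sin(yaw),0]);z=np.array([0,0,-1.]);x=np.cross(y,z)
    return Ro.from_matrix(np.stack([x,y,z],1)).as_quat()
E
python3 - <<'E'
from h import *
for n in("top","side"):
    im,d,W=cloud(n); save(im,n+"0",None,1.5); np.savez(f"{n}0.npz",im=im,W=W)
    m=optics.camera_model(n); print(n,m["K"],-np.array(m["R"]).T@m["t"],np.array(m["R"]).round(2))
s=r.read_state();print(s["eef_pos"],s["eef_rot"],s["time_s"],s["grip_width"]); print(optics.camera_model("wrist"))
E
```

```text
top [[408.54678511   0.         250.07701932]
 [  0.         408.54678511 192.58052284]
 [  0.           0.           1.        ]] [ 0.35847555 -0.02151666  1.20585681] [[ 0.01 -1.    0.  ]
 [-0.99 -0.01 -0.15]
 [ 0.15 -0.   -0.99]]
side [[379.02394745   0.         250.72434678]
 [  0.         379.02394745 191.53146389]
 [  0.           0.           1.        ]] [0.04563184 0.73601144 0.79562751] [[-0.84 -0.54  0.  ]
 [-0.33  0.52 -0.79]
 [ 0.42 -0.66 -0.62]]
[ 0.18626172 -0.49049802  0.2556779 ] [ 9.83590740e-01  1.80412724e-01 -4.09967342e-05 -7.08996013e-04] 0.1 0.08563940719622928
{'K': array([[297.31863964,   0.        , 259.12525973],
       [  0.        , 297.31863964, 188.01167328],
       [  0.        ,   0.        ,   1.        ]]), 'tool_from_camera': array([[ 5.55380947e-04, -9.48611822e-01, -3.16441626e-01,
         8.06199649e-02],
       [ 9.99999843e-01,  5.50468485e-04,  1.04916497e-04,
        -3.32771902e-04],
       [ 7.46661126e-05, -3.16441634e-01,  9.48611979e-01,
        -1.17837568e-01],
       [ 0.00000000e+00,  0.00000000e+00,  0.00000000e+00,
         1.00000000e+00]])}
```

```bash
ls -la pics
```

```text
total 1172
drwxr-xr-x 2 agent agent   4096 Nov 30 08:57 .
drwxr-xr-x 3 agent agent   4096 Nov 30 08:57 ..
-rw-r--r-- 1 agent agent 646203 Nov 30 08:57 side0.png
-rw-r--r-- 1 agent agent 541406 Nov 30 08:57 top0.png
```

View pics/top0.png

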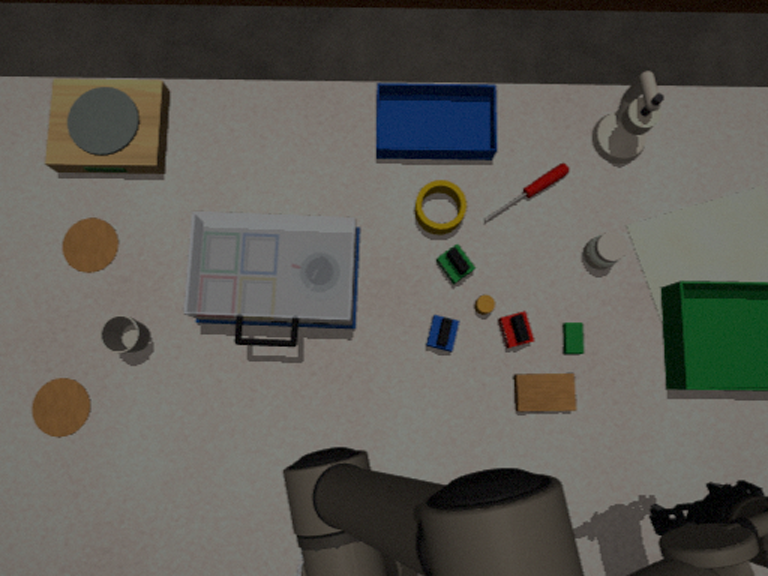

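View pics/side0.png

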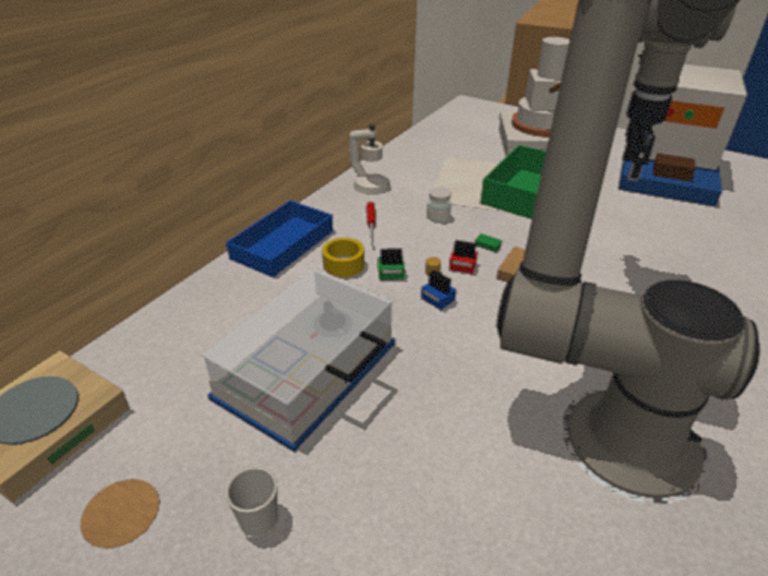

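The top view shows three modules: green (304,175), red (344,220) and blue (295,223), in native pixels. There is no yellow module. The console is at about (182,180), and its handle bar is at about (178,228).

```bash
python3 - <<'E'
from h import *
for n in("top","side"):
    z=np.load(n+"0.npz");im=z["im"].astype(int);W=z["W"];X,Y,Z=W[...,0],W[...,1],W[...,2]
    hsv=cv2.cvtColor(z["im"],cv2.COLOR_RGB2HSV).astype(int)
    c=(X>.2)&(X<.6)&(Y>-.0)&(Y<.4)&(im.max(-1)<60)&(Z>.085)&(Z<.125)
    p=W[c];print(n,"handle",c.sum(),p.min(0).round(3),p.max(0).round(3),np.median(p,0).round(3))
    if c.sum()>5:
        q=p[p[:,0]<np.median(p[:,0])+.008];print(cv2.fitLine(q[:,:2].astype(np.float32),cv2.DIST_HUBER,0,.01,.01).ravel())
    for nm,lo,hi in(("red",0,8),("green",50,80),("blue",105,125),("yel",22,32)):
        c=(hsv[...,0]>=lo)&(hsv[...,0]<=hi)&(hsv[...,1]>120)&(Z>.005)&(Z<.08)&(X>.2)&(X<.75)
        k,l,st,ce=cv2.connectedComponentsWithStats(c.astype(np.uint8))
        for i in range(1,k):
            if st[i,4]>25: p=W[l==i];print(nm,st[i],np.nanmin(p,0).round(3),np.nanmax(p,0).round(3))
    c=(hsv[...,0]>105)&(hsv[...,0]<120)&(hsv[...,1]>150)&(Z<.03)&(X>.2)&(X<.6)&(Y>-.05)&(Y<.4)
    p=W[c]; print("foot",c.sum(),np.nanmin(p,0),np.nanmax(p,0))
    if n=="top": 
        f=np.array([[355,325],[358,228],[195,323]])/1.5
        for u,v in f: print(u,v,W[int(v),int(u)])
        save(z["im"],"top0c",(110,125,260,245),5)
E
```

```text
top handle 335 [0.42  0.017 0.085] [0.594 0.304 0.12 ] [0.431 0.168 0.112]
[0.012023   0.9999277  0.42622587 0.18050723]
red [349 124  14   8  60] [ 0.73  -0.356  0.011] [ 0.75  -0.319  0.032]
red [333 208  23  24 244] [ 0.428 -0.324  0.008] [ 0.494 -0.264  0.074]
green [291 163  25  26 212] [ 0.553 -0.211  0.009] [ 0.624 -0.143  0.072]
green [ 441  188   71   72 3774] [ 0.353 -0.798  0.005] [ 0.552 -0.586  0.08 ]
green [376 215  13  21 252] [ 0.418 -0.424  0.008] [ 0.477 -0.391  0.028]
blue [199 152  40  67 164] [0.462 0.014 0.005] [0.66  0.126 0.041]
blue [285 210  21  24 251] [ 0.42  -0.181  0.01 ] [ 0.486 -0.124  0.073]
blue [131 213  27   3  51] [0.468 0.248 0.008] [0.474 0.325 0.02 ]
blue [162 214  32   4  64] [0.464 0.143 0.006] [0.472 0.235 0.021]
yel [277 120  34  37 541] [ 0.652 -0.196  0.005] [ 0.75  -0.099  0.056]
foot 201 [0.46188479 0.01404031 0.00505477] [0.59958447 0.32489746 0.02413163]
236.66666666666666 216.66666666666666 [0.46819654 0.01767943 0.01752961]
238.66666666666666 152.0 [0.66011108 0.01521196 0.01655341]
130.0 215.33333333333334 [ 0.4688688   0.33258278 
[... 171 characters left out ...]
.298  0.005] [ 0.487 -0.261  0.044]
green [ 321   98   42   47 1214] [ 0.401 -0.854  0.005] [ 0.55  -0.577  0.08 ]
green [317 157  17  10 107] [ 0.417 -0.418  0.005] [ 0.47  -0.313  0.064]
green [253 172  16   9  64] [ 0.555 -0.185  0.03 ] [ 0.611 -0.14   0.052]
green [254 181  15   5  49] [ 0.553 -0.174  0.006] [ 0.594 -0.142  0.025]
blue [414 107  12  21 113] [ 0.2   -0.976  0.007] [ 0.263 -0.873  0.056]
blue [282 189  21  17 189] [ 0.419 -0.169  0.008] [ 0.481 -0.119  0.05 ]
blue [140 226 123  74 427] [0.459 0.02  0.005] [0.663 0.33  0.02 ]
yel [215 159  27  26 565] [ 0.649 -0.194  0.006] [ 0.747 -0.094  0.055]
foot 236 [0.45942451 0.02619368 0.0050819 ] [0.59766325 0.32899526 0.01884893]
```

View pics/top0c.png

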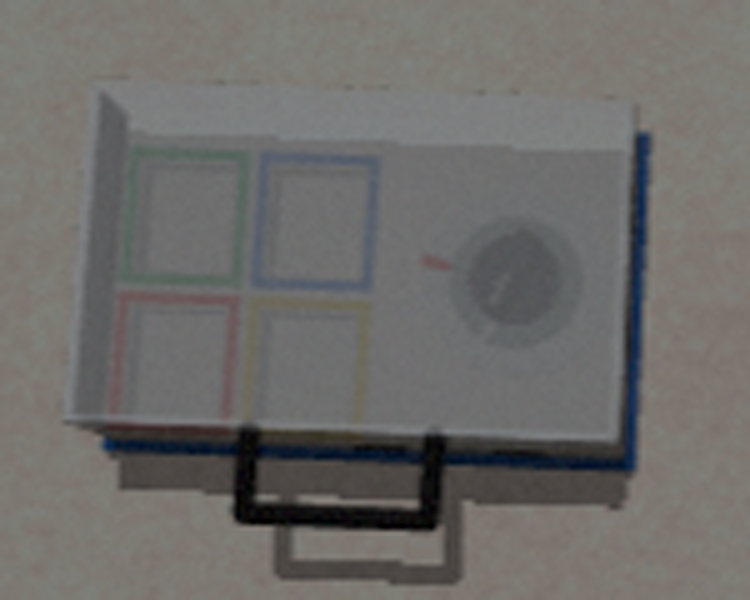

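The crop shows four socket frames (green upper left, blue upper right, red lower left, yellow lower right). The dial is at (515,280) with its pointer towards the lower left, and the red mark is at (437,263). The measured handle fits the given geometry: x 0.425, y 0.176, top of bar z 0.112. Console yaw is about -0.014. I'll open the hood now.

```bash
python3 - <<'E'
from h import *
yaw=-.014; ex=np.array([np.cos(yaw),np.sin(yaw),0]); q=down(yaw)
s=r.read_state()
if (Ro.from_quat(s["eef_rot"]).inv()*Ro.from_quat(q)).magnitude()>1.6: q=down(yaw+np.pi)
hd=np.array([.425,.177,.106]); hinge=hd+.235*ex-[0,0,.055]
P=lambda th:hinge+.241*(-np.cos(.23+th)*ex+np.array([0,0,np.sin(.23+th)]))+[0,0,.006]
for th in(1.4,1.5,1.6,1.7,1.8,1.9): print(th,P(th).round(3),r.solve_ik(P(th),q) is not None)
r.reach(P(0)+[0,0,.12],q); command_gripper(.05,20)
print(r.move_straight(P(0)+[0,0,.004],speed=.12,max_force=15))
command_gripper(.017); s=r.read_state();print(s["eef_pos"],s["grip_width"],s["contact_force"],s["joint_positions"])
for th in np.linspace(.12,1.56,13):
    try: st=r.move_straight(P(th),speed=.12,max_force=30)
    except r.PlanningError as e: print(th,e);break
    s=r.read_state();print(round(th,2),st,s["contact_force"].round(1) if hasattr(s["contact_force"],"round") else s["contact_force"])
    if st:break
im,d,W=cloud("side");save(im,"side1",None,1.2);print(r.read_state()["time_s"])
E
```

```text
1.4 [0.674 0.174 0.298] True
1.5 [0.698 0.173 0.295] True
1.6 [0.722 0.173 0.29 ] True
1.7 [0.745 0.173 0.283] True
1.8 [0.767 0.172 0.273] True
1.9 [0.788 0.172 0.261] True
False
[0.42541234 0.17700597 0.11610936] 0.01688930098763611 [-0.06507015  0.19229101  0.05150684] [ 2.27717757e-01  4.02377850e-01  1.88372099e+00 -1.12967147e-05
  8.55157630e-01  2.41703174e-01]
0.12 False [-7.8 -0.5  1. ]
0.24 False [-15.3  -1.2   4.6]
0.36 False [-23.3  -2.1  12.4]
0.48 False [-34.5  -3.2  23.3]
0.6 False [-46.   -6.4  38.9]
0.72 True [ 0.5  0.1 -0.3]
6.8333
```

View pics/side1.png

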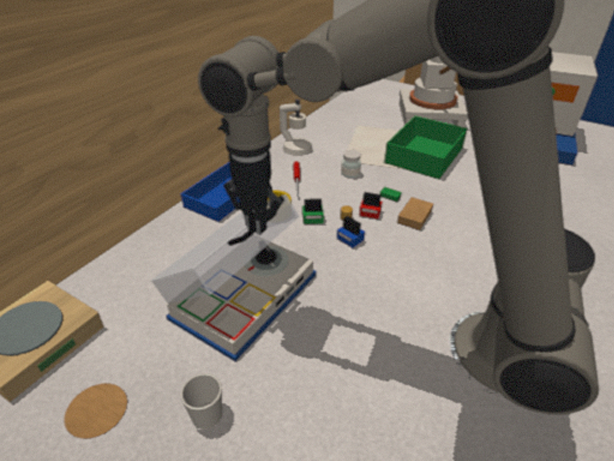

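The hood is up at about 45° with the gripper at the bar, but the force built up and then released. I need a closer look before moving on.

```bash
python3 - <<'E'
from h import *
a,_,W=cloud("side");b,_,W2=cloud("wrist")
s=r.read_state();print(s["eef_pos"],s["contact_force"],s["grip_width"])
A=cv2.resize(a[100:260,110:280],None,fx=2.35,fy=2.35,interpolation=cv2.INTER_CUBIC); A=cv2.resize(A,(400,384))
save(np.hstack([A,cv2.resize(b,(400,384))]),"c2")
E
```

```text
[0.50518975 0.17545577 0.24971757] [-0.2780588  -0.75798902 -0.56503532] 0.016898181481883025
```

View pics/c2.png

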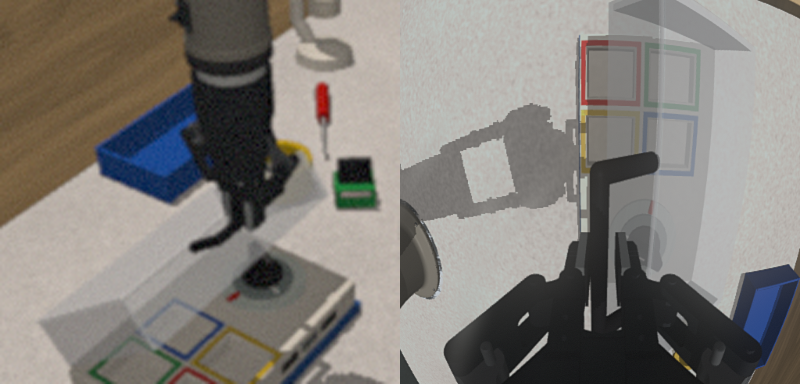

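```bash
python3 - <<'E'
from h import *
s=r.read_state();print(s["eef_pos"],s["contact_force"],s["time_s"])
for n in("side","wrist"):
    im,d,W=cloud(n);X,Y,Z=np.moveaxis(W,-1,0)
    c=(im.max(-1)<70)&(X>.42)&(X<.6)&(Y>.19)&(Y<.24)&(Z>.12)&(Z<.3)
    for lo in(.19,.2,.21,.22): 
        p=W[c&(Y>lo)&(Y<lo+.01)]; 
        if len(p):print(n,lo,len(p),np.median(p,0).round(3),p.min(0).round(3),p.max(0).round(3))
E
```

```text
[0.50518975 0.17545577 0.24971757] [-0.2780588  -0.75798902 -0.56503532] 6.9333
side 0.19 91 [0.498 0.192 0.288] [0.461 0.19  0.235] [0.556 0.2   0.3  ]
side 0.2 12 [0.5   0.205 0.24 ] [0.497 0.2   0.236] [0.504 0.21  0.244]
side 0.21 13 [0.5   0.213 0.24 ] [0.497 0.21  0.235] [0.502 0.219 0.243]
side 0.22 54 [0.513 0.226 0.231] [0.498 0.22  0.214] [0.538 0.229 0.243]
wrist 0.19 1995 [0.502 0.193 0.294] [0.469 0.19  0.235] [0.526 0.2   0.3  ]
wrist 0.2 473 [0.502 0.205 0.24 ] [0.496 0.2   0.235] [0.508 0.21  0.243]
wrist 0.21 1050 [0.508 0.217 0.237] [0.497 0.21  0.166] [0.542 0.22  0.242]
wrist 0.22 1217 [0.516 0.223 0.23 ] [0.497 0.22  0.21 ] [0.542 0.226 0.242]
```

The cause is clear: the loose cage only lifted by friction, so the bar slid towards the fingertips. It now sits about 13 mm ahead of the TCP, at (0.503, 0.237). I'll grip it properly and follow the arc from there.

```bash
python3 - <<'E'
from h import *
yaw=-.014; ex=np.array([np.cos(yaw),np.sin(yaw),0])
command_gripper(.008,60); r.hold(.2)
s=r.read_state();p=np.array(s["eef_pos"]);print(p,s["grip_width"],s["contact_force"].round(1))
hx,hz=.6585,.051
b=p+[0,0,-.0125]; off=p-b
R=np.hypot(b[0]-hx,b[2]-hz); a0=np.arctan2(b[2]-hz,hx-b[0]);print(R,a0)
for a in np.append(np.arange(a0+.08,1.85,.1),1.85):
    t=np.array([hx-R*np.cos(a),p[1]+(R*(np.cos(a0)-np.cos(a)))*ex[1],hz+R*np.sin(a)])+off
    st=r.move_straight(t,speed=.12,max_force=50)
    s=r.read_state();print(round(a-.23,2),st,np.round(s["contact_force"],1),s["grip_width"])
    if st:break
im,d,W=cloud("side");save(im,"side3",(100,60,400,300),2)
E
```

```text
[0.50539807 0.17555376 0.25043654] 0.009583386502399874 [-4.9  0.2  4.3]
0.24163085667958492 0.8845740199837786
0.73 False [-5.3 -1.6  3.2] 0.009271708094468879
0.83 False [-6.7 -1.6  7.9] 0.009752050055684096
0.93 False [-7.3 -3.3 12.6] 0.009544444694393302
1.03 False [-3.6 -3.  10.3] 0.009672384079542433
1.13 False [-4.3 -3.2 11.4] 0.00921258635770547
1.23 False [-1.8 -3.9  7.3] 0.009426840245992052
1.33 False [-1.  -3.7  9.5] 0.009362301887404535
1.43 False [ 1.2 -5.1  7.5] 0.00965417582769349
1.53 False [ 1.6 -5.   5.9] 0.009625107146851008
1.62 False [ 1.5 -4.5  6.3] 0.009717651656100513
```

View pics/side3.png

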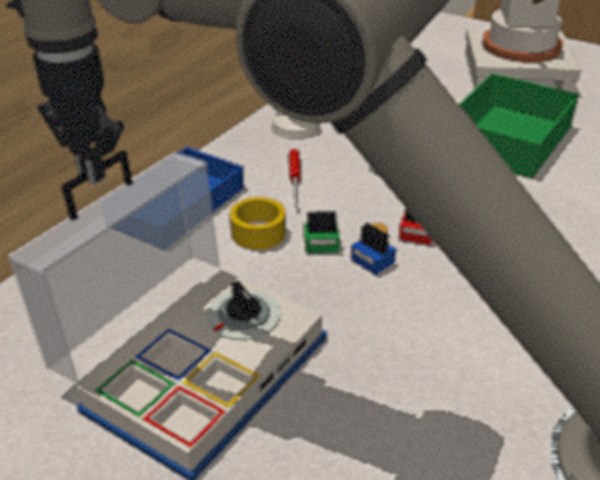

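The hood is now well past the tipping point, at about 1.62 rad. I'll ease it on, release it, and look again from above.

```bash
python3 - <<'E'
from h import *
p=np.array(r.read_state()["eef_pos"]); hx,hz,R=.6585,.051,.2416
for a in(1.94,2.03):
    b=np.array([hx-R*np.cos(a),p[1],hz+R*np.sin(a)+.0125])
    print(r.move_straight(b,speed=.1,max_force=40))
command_gripper(.04); p=np.array(r.read_state()["eef_pos"])
r.move_straight(p+[0,0,.06],speed=.15,max_force=25)
r.reach([.48,.0,.40],down(-.014+np.pi*0) if 0 else r.read_state()["eef_rot"])
command_gripper(.085)
im,d,W=cloud("wrist");save(im,"w4",None,1.5);np.savez("w4.npz",im=im,W=W)
t,_,Wt=cloud("top");np.savez("top4.npz",im=t,W=Wt);save(t,"top4",(105,105,375,245),2.9)
s=r.read_state();print(s["time_s"],s["eef_pos"],s["joint_positions"])
E
```

```text
False
False
14.525 [4.80055429e-01 9.99491483e-06 3.99971408e-01] [-0.15609878  0.19769884  1.33194809 -0.00610591  1.63412724 -0.14461434]
```

View pics/w4.png

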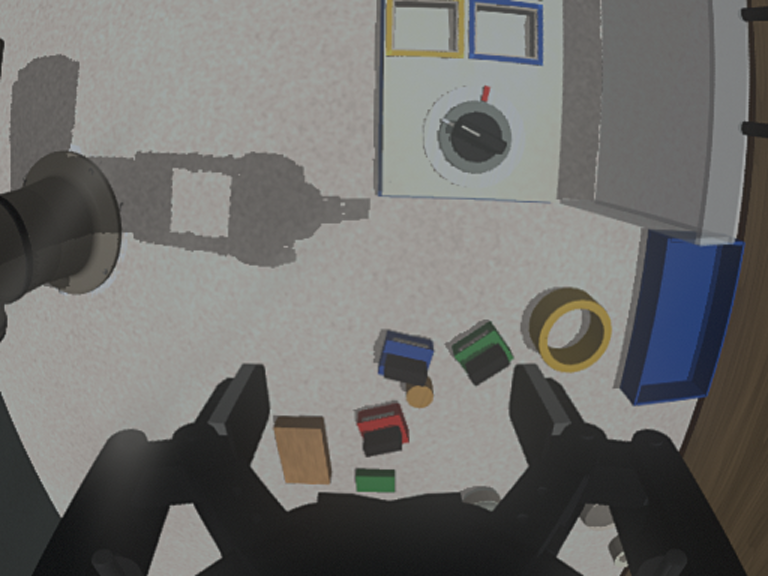

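View pics/top4.png

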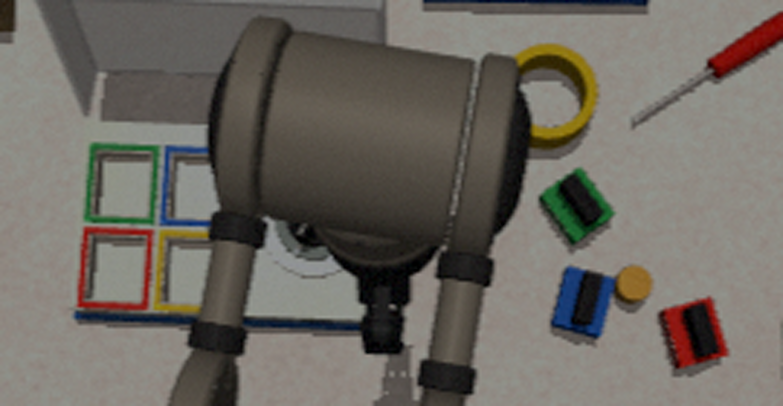

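The hood rests open. The blue module has been knocked and now lies beside the brass weight. Pointer (443,121) and red mark (486,93) are both visible in the wrist view. I'll measure modules and sockets from closer wrist views that share the same orientation.

```bash
cat > meas.py <<'E'
from h import *
def modules(im,W):
    hsv=cv2.cvtColor(im,cv2.COLOR_RGB2HSV).astype(int);X,Y,Z=np.moveaxis(W,-1,0);out={}
    for nm,hs in(("red",(0,8)),("green",(45,85)),("blue",(105,125)),("yellow",(20,32))):
        H=hsv[...,0];c=((H>=hs[0])&(H<=hs[1])|((nm=="red")&(H>172)))&(hsv[...,1]>110)&(Z>.027)&(Z<.04)&(X>.3)&(X<.68)&(Y<.0)
        k,l,st,ce=cv2.connectedComponentsWithStats(c.astype(np.uint8))
        best=None
        for i in range(1,k):
            if st[i,4]<40: continue
            m=np.median(W[l==i],0)
            f=(np.hypot(X-m[0],Y-m[1])<.045)&(Z>.062)&(Z<.075)&(im.max(-1)<90)
            if f.sum()>20 and (best is None or f.sum()>best[0].sum()): best=(f,m)
        if best is None: continue
        p=W[best[0]]; (cx,cy),(w,h),a=cv2.minAreaRect(np.float32(p[:,:2]*1000))
        if w<h: w,h,a=h,w,a+90
        a=(a+90)%180-90
        out[nm]=(cx/1000,cy/1000,np.radians(a)); print(nm,np.round([cx,cy,w,h,a],1),"z",np.median(p[:,2]).round(4),len(p))
    return out
E
python3 - <<'E'
from meas import *
q=r.read_state()["eef_rot"]
r.reach([.50,-.19,.30],q); im,d,W=cloud("wrist");np.savez("wm.npz",im=im,W=W);modules(im,W);a=im
r.reach([.54,.22,.33],q); im,d,W=cloud("wrist");np.savez("wc.npz",im=im,W=W)
save(im,"wc",None,1.5)
z=np.load("top4.npz");print("top");modules(z["im"],z["W"])
save(a,"wm",None,1.2)
E
```

```text
red [ 459.5 -294.9   49.5   17.6   16.3] z 0.068 470
blue [ 488.8 -185.4   49.2   18.4  -14.5] z 0.0682 606
top
red [ 461.9 -295.    49.9   17.5   17. ] z 0.0688 115
green [ 589.6 -179.8   49.5   19.1   36.7] z 0.0697 118
blue [ 491.6 -185.3   49.9   17.9  -15.2] z 0.0692 116
```

View pics/wc.png

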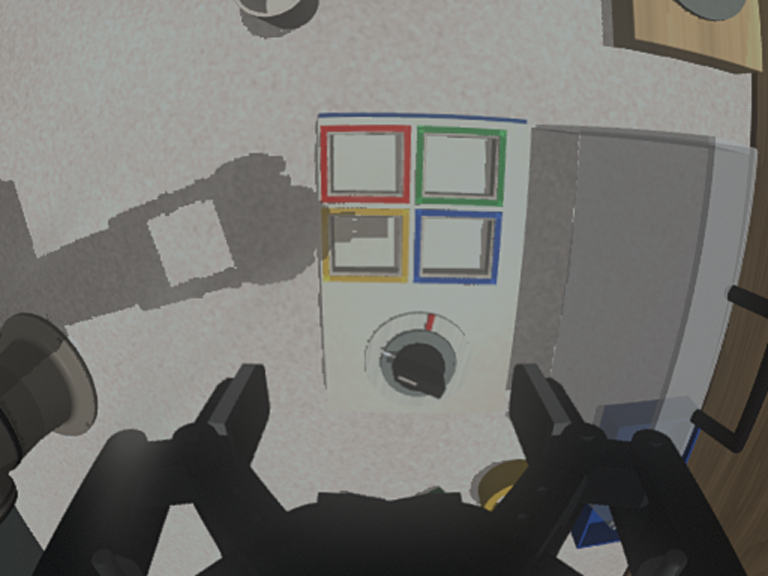

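View pics/wm.png

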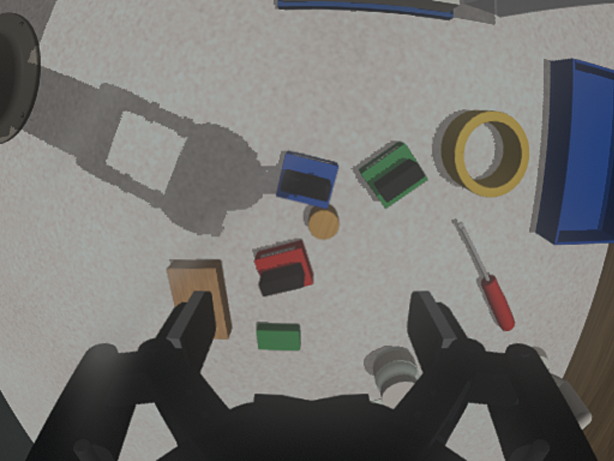

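```bash
sed -i 's/hsv\[...,1\]>110/hsv[...,1]>80/' meas.py; python3 - <<'E'
from meas import *
z=np.load("wm.npz");modules(z["im"],z["W"])
for f in("wc","top4"):
    z=np.load(f+".npz");im,W=z["im"],z["W"];hsv=cv2.cvtColor(im,cv2.COLOR_RGB2HSV).astype(int);X,Y,Z=np.moveaxis(W,-1,0)
    for nm,lo,hi in(("red",0,8),("green",45,85),("blue",105,125),("yellow",15,32)):
        H=hsv[...,0];c=((H>=lo)&(H<=hi)|((nm=="red")&(H>172)))&(hsv[...,1]>90)&(Z>.045)&(Z<.056)&(X>.44)&(X<.67)&(Y>.15)&(Y<.36)
        if c.sum()<100: continue
        k,l,st,ce=cv2.connectedComponentsWithStats(c.astype(np.uint8)); i=1+st[1:,4].argmax()
        p=W[l==i];(cx,cy),(w,h),a=cv2.minAreaRect(np.float32(p[:,:2]*1000));print(f,nm,np.round([cx,cy,w,h,a],1),np.median(p[:,2]).round(4))
z=np.load("wc.npz");im,W=z["im"],z["W"];X,Y,Z=np.moveaxis(W,-1,0)
c=(Z>.07)&(Z<.11)&(X>.45)&(X<.65)&(Y>.02)&(Y<.15)
print("grip",cv2.minAreaRect(np.float32(W[(Z>.09)&c][:,:2]*1000)),W[c][:,2].max())
g=(im[...,0]>130)&(im[...,1]<90)&(X>.5)&(X<.62)&(Y>.1)&(Y<.17);print("mark",W[g].mean(0))
c=(Z>.052)&(Z<.07)&(X>.45)&(X<.65)&(Y>.02)&(Y<.16);p=W[c];print("ring",p.min(0),p.max(0),[ (b,((p[:,2]>b)&(p[:,2]<b+.002)).sum()) for b in np.arange(.05,.07,.002)])
E
```

```text
red [ 459.5 -294.9   49.5   17.6   16.3] z 0.068 470
green [ 586.4 -179.    49.2   18.6   36.1] z 0.068 591
blue [ 488.8 -185.4   49.2   18.4  -14.5] z 0.0682 606
wc red [512.8 277.9  69.3  79.   88.1] 0.051
wc green [597.5 275.3  68.6  78.4  88.5] 0.051
wc blue [595.8 200.9  68.5  79.   88.9] 0.0512
wc yellow [510.5 202.8  69.2  79.6  89.1] 0.0511
top4 red [515.6 278.7  70.1  81.6  88.5] 0.0523
top4 green [600.4 276.8  68.1  79.6  88.7] 0.0525
top4 yellow [513.9 216.1  47.9  81.4  85.7] 0.0523
grip ((561.2544555664062, 84.12239837646484), (14.656521797180176, 48.913490295410156), 64.05427551269531) 0.10065967411620283
mark [0.57116997 0.12859066 0.0579293 ]
ring [0.46863123 0.02163911 0.05200143] [0.64655463 0.15975479 0.06988212] [(np.float64(0.05), np.int64(0)), (np.float64(0.052000000000000005), np.int64(754)), (np.float64(0.054000000000000006), np.int64(919)), (np.float64(0.05600000000000001), np.int64(67)), (np.float64(0.05800000000000001), np.int64(394)), (np.float64(0.06000000000000001), np.int64(406)), (np.float64(0.06200000000000001), np.int64(28)), (np.float64(0.06400000000000002), np.int64(37)), (np.float64(0.06600000000000002), np.int64(172)), (np.float64(0.06800000000000002), np.int64(183)), (np.float64(0.07000000000000002), np.int64(0))]
```

Wrist and top views agree on modules and sockets, apart from a shared offset of about 2.5 mm in x, so I'll use the mean. Console yaw is about -0.026. I'll start with green.

```bash
cat > mv.py <<'E'
from meas import *
YAW=-.026
MOD=dict(green=(.588,-.1794,np.radians(36.4)),red=(.4607,-.295,np.radians(16.6)),blue=(.4902,-.1853,np.radians(-14.8)))
SOC=dict(green=(.5988,.2760),red=(.5142,.2783),blue=(.5972,.2016))
def do(nm):
    x,y,a=MOD[nm]; q=down(a+np.pi/2); z0=.064
    r.reach([x,y,.17],q); command_gripper(.042,50)
    print("down",r.move_straight([x,y,z0],speed=.12,max_force=12),r.read_state()["eef_pos"][2])
    command_gripper(.01,50); s=r.read_state(); print("grip",s["grip_width"],s["grip_force"])
    if s["grip_width"]<.014 or s["grip_width"]>.024: return False
    r.move_straight([x,y,.20],speed=.2)
    sx,sy=SOC[nm]; q=down(YAW+np.pi/2)
    r.reach([sx,sy,.20],q); r.move_straight([sx,sy,.125],speed=.12)
    r.hold(.2)
    st=r.move_straight([sx,sy,.088],speed=.04,max_force=20); s=r.read_state()
    print("insert",st,np.round(s["eef_pos"],4),np.round(s["contact_force"],1),np.round(s["torque"],2),s["grip_width"],s["time_s"])
    return s["eef_pos"][2]
def release():
    p=np.array(r.read_state()["eef_pos"]); command_gripper(.04); r.move_straight(p+[0,0,.09],speed=.15)
E
python3 - <<'E'
from mv import *
for n in MOD:
    q0=r.solve_ik([MOD[n][0],MOD[n][1],.064],down(MOD[n][2]+np.pi/2)); print(n,None if q0 is None else np.round(q0,2), np.round(r.solve_ik([*SOC[n],.09],down(YAW+np.pi/2)),2))
z=do("green")
if z and z<.0945: release()
E
```

```text
green [-0.42  0.7   1.48 -0.    0.96 -2.63] [ 0.32  0.74  1.32 -0.    1.08 -1.23]
red [-0.71  0.61  1.69 -0.    0.85 -2.57] [ 0.37  0.62  1.56 -0.    0.96 -1.18]
blue [-0.51  0.58  1.76 -0.    0.81 -1.82] [ 0.2   0.69  1.41 -0.    1.03 -1.34]
down False 0.06481378911577834
grip 0.017115908403810182 49.62015688419342
insert True [0.5983 0.2761 0.0929] [-1.7 -0.2  4.1] [-0.01  0.13  0.03] 0.01721697730009888 25.5583
```

Green is home: it stopped at z 0.0929 against an expected 0.0928. Red and blue are next.

```bash
python3 - <<'E'
from mv import *
for n in("red","blue"):
    z=do(n)
    if not(z and z<.0945): break
    release()
E
```

```text
down False 0.06467958987041347
grip 0.01708809508806499 50.17377555370331
insert True [0.5138 0.278  0.0927] [-0.9 -1.3  4.6] [-0.22  0.03 -0.01] 0.017291478044387014 34.9917
down False 0.06462063148169168
grip 0.01728427472949915 49.814749360084534
insert True [0.5967 0.2013 0.0927] [-0.8 -0.4  4.7] [-0.2   0.03 -0.04] 0.017163440291186882 43.4417
```

```bash
python3 - <<'E'
from mv import *
q=down(YAW); r.reach([.55,.07,.25],q); r.hold(.3)
im,d,W=cloud("wrist");np.savez("wd.npz",im=im,W=W);X,Y,Z=np.moveaxis(W,-1,0)
print("grip",cv2.minAreaRect(np.float32(W[(Z>.094)&(Z<.103)&(X>.5)&(X<.62)&(Y>.03)&(Y<.13)][:,:2]*1000)))
g=(im[...,0]>110)&(im[...,1]<.55*im[...,0])&(X>.5)&(X<.63)&(Y>.03)&(Y<.145)&(Z<.06);print("mark",g.sum(),np.argwhere(g).mean(0),W[g].mean(0),W[g].min(0),W[g].max(0))
v,u=[int(t) for t in np.argwhere(g).mean(0)]
save(im,"wd",(u-75,v-30,u+75,v+90),5); print(u-75,v-30)
t,_,Wt=cloud("top");save(t,"top5",(100,105,380,245),2.8);np.savez("top5.npz",im=t,W=Wt);print(r.read_state()["time_s"],r.read_state()["joint_positions"])
E
```

```text
grip ((560.4857177734375, 83.28436279296875), (14.296015739440918, 48.54835891723633), 63.61155319213867)
mark 68 [113.23529412 278.89705882] [0.57108148 0.12942502 0.05812451] [0.56798118 0.12230344 0.05627865] [0.57441689 0.13600693 0.05986388]
203 83
46.175 [-1.13355909e-02  4.01142520e-01  1.45229340e+00  1.94100276e-05
  1.28830282e+00  1.41960778e-02]
```

View pics/wd.png

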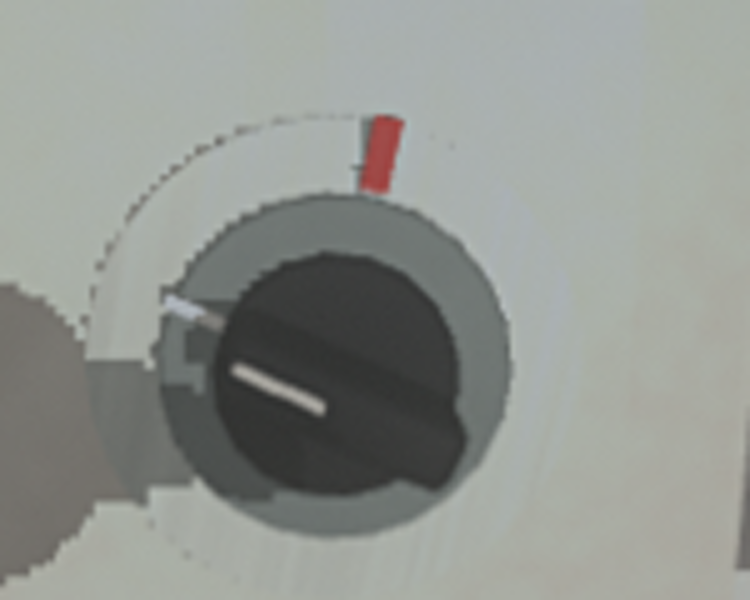

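In the dial close-up the pointer is at about (180,305), the red mark at (382,155) and the grip bar runs along the pointer. The bar direction is 153.6° in world and the mark is at 77.0°, so the dial needs about 76.6° clockwise.

```bash
cat > dial.py <<'E'
from mv import *
AX=np.array([.5618,.0836])
def turn(y0,dy,n=4):
    P=[*AX,.097]
    r.reach([*AX,.18],down(np.radians(y0))); command_gripper(.045,30)
    print(r.move_straight(P,speed=.1,max_force=12),r.read_state()["eef_pos"])
    command_gripper(.006,30); print(r.read_state()["grip_width"],np.round(r.read_state()["contact_force"],1))
    for k in range(1,n+1): r.reach(P,down(np.radians(y0+dy*k/n)))
    r.hold(.3); s=r.read_state(); print(np.round(s["contact_force"],1),np.round(s["torque"],2))
    command_gripper(.045); r.move_straight([*AX,.20],speed=.15)
def look(nm):
    r.reach([.55,.07,.25],down(YAW)); r.hold(.3)
    im,d,W=cloud("wrist");np.savez(nm+".npz",im=im,W=W);X,Y,Z=np.moveaxis(W,-1,0)
    (c,wh,a)=cv2.minAreaRect(np.float32(W[(Z>.094)&(Z<.103)&(X>.5)&(X<.62)&(Y>.03)&(Y<.13)][:,:2]*1000));c=np.array(c)/1000
    g=(im[...,0]>110)&(im[...,1]<.55*im[...,0])&(X>.5)&(X<.63)&(Y>.03)&(Y<.145)&(Z<.06);m=W[g].mean(0)
    print("grip",c,wh,a,"mark",m,np.degrees(np.arctan2(m[1]-c[1],m[0]-c[0])))
    save(im,nm,(204,83,354,203),5); return im,W
E
python3 - <<'E'
from dial import *
turn(63.6,-76.6); look("wd2"); print(r.read_state()["time_s"])
E
```

```text
False [0.56225658 0.08360715 0.09760368]
0.013269782925423093 [-2.2 -2.7  5.9]
[-4.3 -4.2  7.4] [-0.73  0.68 -0.05]
grip [0.561008   0.08360191] (49.313655853271484, 14.128546714782715) 77.43212127685547 mark [0.57100081 0.12939705 0.05814515] 77.69061087099661
52.6833
```

View pics/wd2.png

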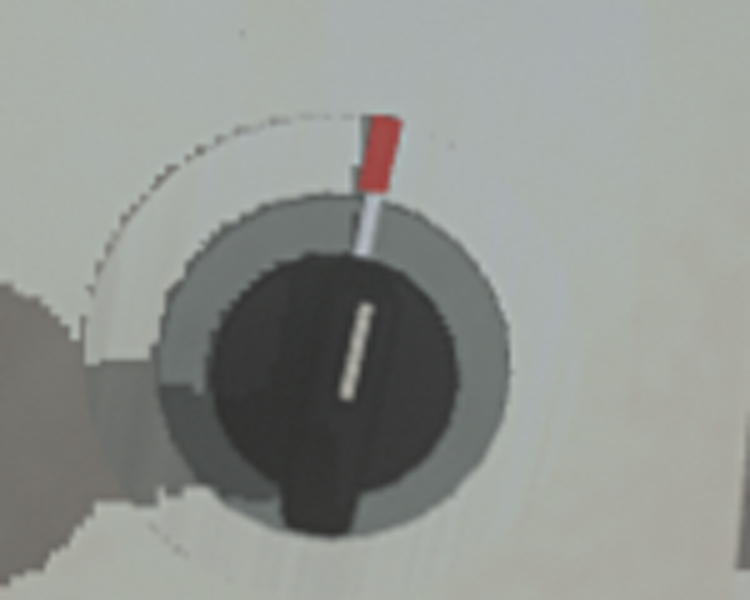

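The pointer tip (374,195) meets the foot of the red mark (374,190), and the two directions agree within about 0.5°. I'll back off, make a final check and hand in only if all is well.

```bash
python3 - <<'E'
from mv import *
r.reach([.35,-.12,.35],down(YAW)); r.hold(.3)
t,_,W=cloud("top");save(t,"top6",(100,95,380,255),2.8)
s,_,W=cloud("side");X,Y,Z=np.moveaxis(W,-1,0)
for n,(x,y) in SOC.items(): c=(np.hypot(X-x,Y-y)<.03)&(Z>.08)&(Z<.13);print(n,c.sum(),np.percentile(Z[c],95) if c.any() else None)
E
```

```text
green 176 0.09884448261870704
red 196 0.09857585813514697
blue 161 0.09881081704797431
```

View pics/top6.png

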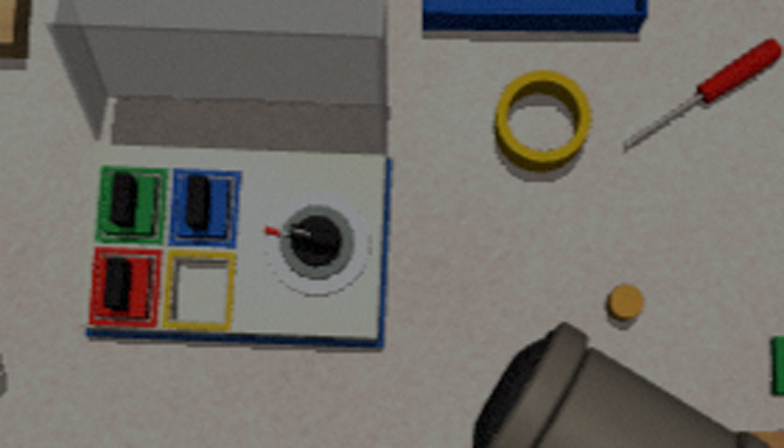

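The three modules are seated with fin tops at 0.0986–0.0988 m (expected 0.096 m; the cameras read about 1–2 mm high), the hood is open, the pointer is on the mark, and the weight has not moved.

```bash
python3 -c "
from h import *
print(r.finish_job())"
```

```text
the job is handed in; nothing more can be done
None
```

The job is handed in: the hood rests open on its stop, the red, green and blue modules are fully home in their own sockets (no yellow module was on the bench), and the dial pointer stands at the red mark to within about 0.5°.

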